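# Brake the belt sander and hold the wear gauge on its platen mark

## Robot

A 6-joint arm with a two-finger parallel gripper is mounted at the origin on the work surface. World frame = base frame: x ahead of the robot, y to its left, z up, the work surface at z = 0. Lengths are in m, angles in rad, forces in N, time in s.
With the tool pointing down it reaches from about 0.275 to 0.975 m from the base axis. Payload 8.4 kg.
Tool frame: the origin (TCP) lies at the very end of the fingers, on their centre line; the grasp point (between the pads) lies 19 mm behind it; z points along the fingers, y is the direction in which the jaws open and shut (so a half turn about z gives the same grasp; the last joint's range is limited). The gripper opens to 92 mm and grips with 3 to 60 N. Pads are 20 mm wide; open, the fingers measure 128 mm over their backs; the gripper's body (75 mm by 189 mm) begins 69 mm behind the grasp point.
Start: joints at [-1.177, 0.353, 1.633, -0, 1.155, -0.002], TCP at [0.241, -0.577, 0.192] pointing down, gripper open.
Joint ranges: [-2.63, 2.63], [-0.92, 2.1], [0.06, 2.66], [-1.3, 4.44], [0, 2.69], [-3.02, 3.02]. Speed limits (rad/s): [2.22, 2.22, 2.79, 3.14, 3.14, 3.14].

## Interface

Orientations are given as a 3x3 rotation matrix whose columns are the frame's x, y, z axes.
In Python, from station import manip, sensors, eyes, job gives the robot as it stands. Calls block until the motion is done:
- manip.reach(position, orientation): joint-space move of the TCP to a pose.
- manip.move_l(position, attitude=None, rate=0.15): straight line of the TCP; attitude=None keeps the orientation; rate is the mean speed in m/s.
- manip.set_joints(angles): joint-space move.
- manip.ungrasp() and manip.gripper_close(effort=None): open the fingers fully, or close them until they stop; effort is the grip in N (None keeps the last).
- manip.pause(seconds).
- manip.inverse_kinematics(position, orientation): joint angles nearest the present ones, or None.
- sensors.get_obs(): the state.
- eyes.read_camera(name): name is "side" or "top" or "wrist"; returns the picture (384x512x3 uint8, red, green, blue); there is no depth.
- eyes.camera_info(name): a dict with "camera_matrix" (3x3 intrinsics, pixels), "R" (3x3) and "t" (3): a world point X has camera coordinates R X + t. Camera axes: x right, y down, z forward; pixel columns grow to the right and rows downward; lengths in m; the calibration is good to about 2 mm. The wrist camera is an equidistant fisheye: a pixel r from the principal point sees the ray r / f radians off the axis. A picture is of the moment at which its call begins: read the wrist's pose just before it. camera_info takes no time and is no camera call; for the wrist camera it gives the pose at the moment of the call.
A pose or a line that the arm cannot do raises manip.IKError and nothing moves.
- job.hand_in(): hands the job in, once; it reports no verdict.
Trained networks look in the newest picture that a camera, given by its name, has taken for a name from the list of things; names that differ only in an ending like _2 or _b are one class to them, and where a whole thing is asked for, a point or a joint stands for the part that bears it (a point fixed in the world has none). Each returns a list of dicts, best first, with "p" (0 to 1); they miss things now and then, are a little off and sometimes report something else, mostly with a low value. They report only what shows in the picture. A call takes as long as a camera call. They do not tell look-alikes from the thing itself.
- eyes.cut_out(camera, name): "mask" (384x512 bool, what is visible of it) and "centre" ([row, column] in pixels, amid what is visible of it).
The state is a dict: "clock": time; "joint_pos": joint angles; "dq": joint speeds; "joint_efforts": joint torques, N m; "eef_pos": TCP position; "orientation": TCP orientation; "wrist_force": force on the tool from outside, world axes, zero at the start; "moment": the same for the moment, N m; "opening": finger opening in m.
Only numpy, scipy, OpenCV 4.12 (cv2) and the standard library are available. Lean on these libraries where they do the work, as an engineer would, in place of code of your own. Each camera call takes 0.05 s, during which the arm holds its last target.

## Task

The sander's belt is off and its platen is due for a wear check: first press the sander's brake pedal fully down to its stop with the gripper, hold it there a moment and let it come up again. Then draw the wear gauge (the tool with the square handle) out of its stand and hold its spring nose inside the ring marked on the tilted steel platen, square to the platen's surface and pressed lightly so that the nose is about half way in, never hard. Finish while holding it there in the gripper, still; leave the platen's tilt as it is and the round-handled scriber in its stand.

Things in the scene. Friction and masses are not known exactly. Their poses are not given: they have to be found in the camera images.
- pedal_pad (a point): where to press the sander's brake pedal: on top of its black rubber pad (54 mm wide, 60 long, about 65 mm above the bench when up), 5 mm tipward of the pad's centre. The pedal, a steel plate 60 x 100 mm, juts from the sander's front. x points from its tip to its level hinge, 75 mm behind and 7 mm below; y along the hinge, z up out of the pad. Pressed home, it swings down 20 mm
- pedal (a joint): angle of the brake pedal in rad: 0 up, 0.28 down at its stop. A spring lifts it again: about 4 N at the pad to start it, about 10 N at the stop
- gauge: wear gauge, 200 g, upright in a stand. z: its long axis, up; origin: tip of its nose when fully out. Upwards from it: steel nose with 6 mm radius ball end (z 0-16 mm), sleeve 22 mm dia. (16-50), black collar 38 x 38 mm (50-58) resting on the stand, grey handle 26 x 26 mm (58-138), flats facing x and y. Sleeve and nose hang in the stand's hole: lift it straight up over 55 mm to clear
- nose_tip (a point): lowest point of the gauge's spring nose, on the gauge's axis; axes as the gauge
- nose (a joint): how far the gauge's nose is pushed in, in m: 0 fully out, 0.010 bottomed. Spring: about 1.4 N to start it, about 3.6 N half way in, 5.9 N at the end
- spot (a point): centre of the black ring mark (24 mm inside, 32 mm outside dia.) on the bright steel platen on the sander's arm, at its surface, 185-205 mm above the bench. z: outward normal of the platen, tilted 9-21 degrees lengthwise; y along the arm towards the sanding disc, the lower end. A square mark 57 mm further along y is not the spot. Platen 78 mm wide (x), 176 mm long (y)
- beltarm: the sander's arm with the platen, seized stiff at its tilt by a friction hinge: 78 mm wide, 265 mm long with its rubber rollers. The origin lies inside it near the sander's pivot; y along the arm towards the disc, z normal to the platen, whose surface is at z = 28 mm. Its raised (-y) end reaches up to 240 mm above the bench: carry the gauge over it
- sander: the fixed part of the sander, a white base 180 mm deep (x), 320 mm long (y), 108 mm high; the sanding disc of 125 mm at its +y end reaches 178 mm up. Origin at the centre of its underside; the pedal is on its -x face
- stand_a: wooden block 80 x 80 x 60 mm fixed to the bench with a 27 mm upright through hole in the middle; the gauge stands in it. Origin at the centre of its underside. Stands either left or right of the sander
- scriber: the other tool, not to be moved: like the gauge but with a round handle of 26 mm diameter and a round collar, standing in a like stand on the other side. Origin at its tip, z up
Things that resemble listed ones, but are neither listed nor needed, are in the scene too. What is shaped like the stand_a but green is not meant. What is shaped like the gauge but blue or yellow is not meant.

How it is judged:
By the outcome, as a careful person would: the job done as asked, in the order asked, and still so for the second after the job is handed in, while the arm keeps its last pose, push and grip.
It also fails if it takes over 56 s, if anything falls off the work surface, if the arm or the gripper's body presses on something with over 40 N, if the wrist force passes 120 N, or if a joint passes its speed limit or range.

## Working session

There is one attempt and no reset: what is moved stays moved. The work goes in short steps, each a Python script; the robot and the scene stay as the last script left them, time stands still between calls to the robot, and variables do not carry over. Pictures are saved under pics/ and viewed, and the job is handed in when it is done.

```bash
mkdir -p pics; ls; python3 - <<'E'
from station import manip, sensors, eyes, job
import cv2, numpy as np
for c in ['side','top','wrist']:
    im=eyes.read_camera(c); cv2.imwrite(f'pics/a_{c}.png',im[:,:,::-1])
    np.save(f'{c}.npy',im)
    i=eyes.camera_info(c); print(c,i)
o=sensors.get_obs(); print(o)
E
```

```text
pics
side {'camera_matrix': array([[415.52456715,   0.        , 259.08992353],
       [  0.        , 415.52456715, 185.99304026],
       [  0.        ,   0.        ,   1.        ]]), 'R': array([[-0.94960091, -0.31285289, -0.01952379],
       [-0.21514963,  0.695806  , -0.68524787],
       [ 0.22796655, -0.64651147, -0.7280482 ]]), 't': array([0.51594432, 0.20354139, 0.99868327])}
top {'camera_matrix': array([[374.26678976,   0.        , 263.01440454],
       [  0.        , 374.26678976, 186.37221429],
       [  0.        ,   0.        ,   1.        ]]), 'R': array([[-0.01437246, -0.99982011, -0.01237644],
       [-0.98854405,  0.0160681 , -0.15007493],
       [ 0.1502468 ,  0.01007771, -0.98859716]]), 't': array([0.00176718, 0.58078795, 1.04987561])}
wrist {'camera_matrix': array([[297.31863964,   0.        , 259.0549734 ],
       [  0.        , 297.31863964, 196.57100026],
       [  0.        ,   0.        ,   1.        ]]), 'R': array([[ 3.85510528e-01, -9.22703174e-01, -6.96382018e-04],
       [-8.95878171e-01, -3.74483339e-01,  2.39091054e-01],
       [-2.20870858e-01, -9.154824
[... 171 characters left out ...]
18953145e-06,
        1.15521993e+00, -2.39839239e-03]), 'dq': array([ 0.00079685, -0.00208873, -0.00190299,  0.00074281,  0.00163156,
       -0.00129152]), 'joint_efforts': array([ 3.69860591e-04, -5.94204783e+01, -3.34470105e+01,  6.97722542e-02,
        2.03951926e-02, -3.58776356e-05]), 'eef_pos': array([ 0.24081192, -0.57633885,  0.19116179]), 'orientation': array([[ 9.22699454e-01,  3.85519871e-01, -3.83723726e-04],
       [ 3.85520062e-01, -9.22698971e-01,  9.44166238e-04],
       [ 9.93335956e-06, -1.01911487e-03, -9.99999481e-01]]), 'wrist_force': array([-0.26697485,  0.27154496, -0.1415372 ]), 'moment': array([-0.00411923,  0.03561427,  0.01883865]), 'opening': 0.09212771911766178}
```

View pics/a_side.png

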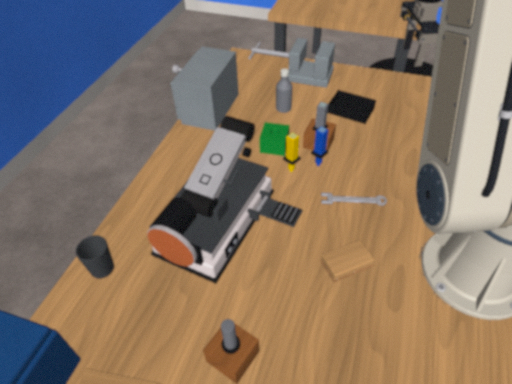

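View pics/a_top.png

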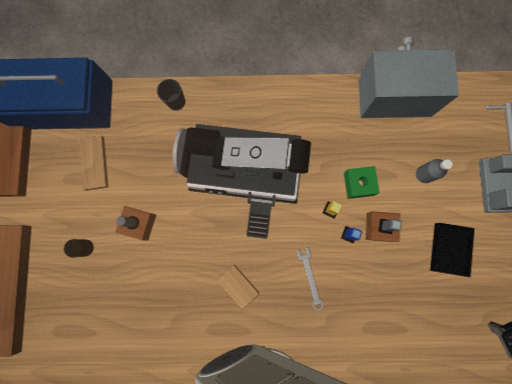

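View pics/a_wrist.png

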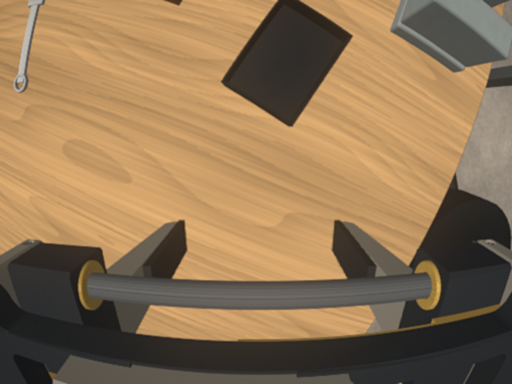

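```bash
python3 - <<'E'
import cv2, numpy as np
t=np.load('top.npy')[:,:,::-1]; s=np.load('side.npy')[:,:,::-1]
z=lambda im,r,c,h,w,k: cv2.resize(im[r:r+h,c:c+w],None,fx=k,fy=k,interpolation=cv2.INTER_CUBIC)
a=np.vstack([np.hstack([z(t,200,100,60,80,5),z(t,195,325,60,80,5)]),np.hstack([z(s,90,270,90,80,5)[:300],z(s,310,190,60,80,5)])])
cv2.imwrite('pics/b.png',a)
cv2.imwrite('pics/c.png',np.hstack([z(t,110,160,140,160,5)]))
E
python3 - <<'E'
from station import manip, sensors, eyes, job
import cv2, numpy as np, pickle
D={}
for c in ['side','top']:
    eyes.read_camera(c)
    for n in ['pedal_pad','pedal','gauge','nose_tip','spot','beltarm','sander','stand_a','scriber']:
        r=eyes.cut_out(c,n); D[c,n]=r
        print(c,n,[(round(float(d['p']),2),np.round(d['centre'],1).tolist(),int(d['mask'].sum())) for d in r][:4])
pickle.dump(D,open('D.pkl','wb')); print(sensors.get_obs()['clock'])
E
```

```text
side pedal_pad [(0.89, [212.8, 281.0], 732), (0.58, [159.8, 217.7], 3620)]
side pedal [(0.91, [212.1, 276.5], 800)]
side gauge [(0.94, [147.1, 290.3], 416), (0.85, [117.5, 322.6], 277), (0.67, [142.4, 319.2], 399)]
side nose_tip []
side spot [(0.78, [160.9, 217.8], 3548)]
side beltarm [(0.75, [163.3, 219.5], 3591)]
side sander [(0.56, [206.4, 215.2], 12015), (0.45, [337.8, 227.0], 508)]
side stand_a [(0.6, [135.2, 312.7], 542), (0.59, [135.5, 275.7], 860), (0.34, [208.3, 217.1], 12053)]
side scriber [(0.62, [335.7, 229.0], 529)]
top pedal_pad [(0.67, [216.1, 259.5], 802)]
top pedal [(0.65, [222.7, 391.0], 244), (0.42, [223.1, 380.1], 711)]
top gauge [(0.68, [234.5, 352.3], 244), (0.61, [208.2, 331.1], 198), (0.57, [223.9, 389.7], 248)]
top nose_tip [(0.28, [223.4, 379.6], 695)]
top spot [(0.79, [150.3, 263.2], 3020)]
top beltarm [(0.61, [154.7, 262.5], 3032)]
top sander [(0.6, [160.7, 247.9], 9250)]
top stand_a [(0.75, [183.8, 362.0], 884), (0.63, [223.4, 378.5], 710)]
top scriber [(0.58, [219.9, 127.0], 253)]
1.15
```

View pics/b.png

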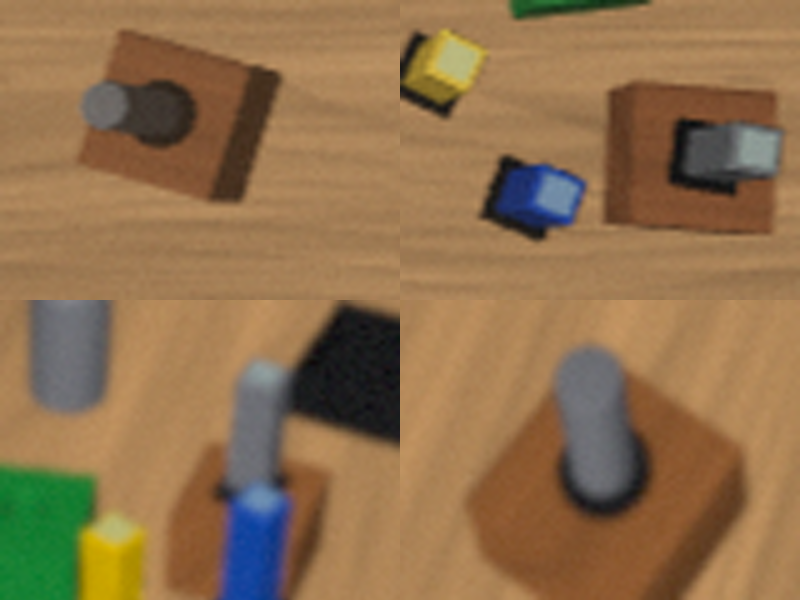

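View pics/c.png

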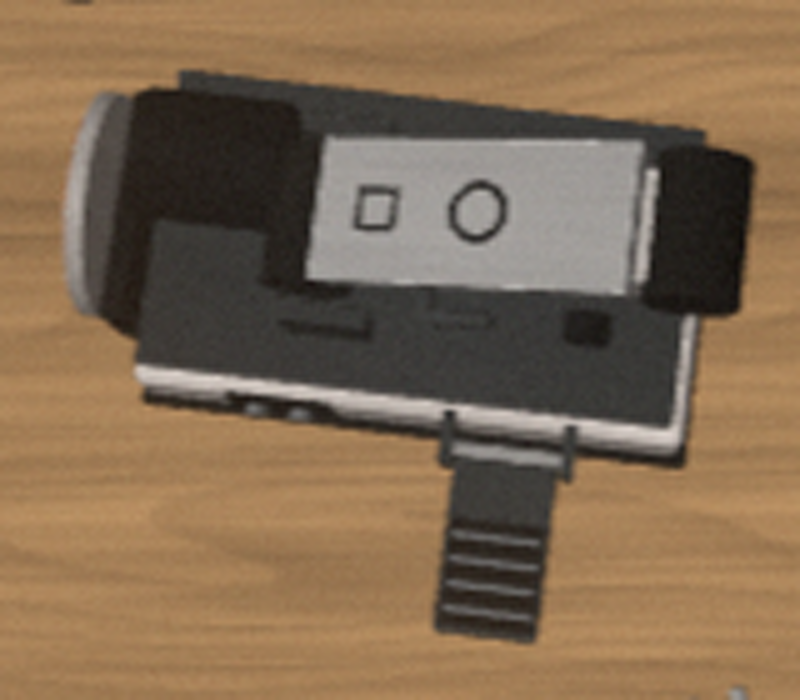

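```bash
cat > h.py <<'E'
import numpy as np, cv2
from scipy.optimize import least_squares
from scipy.spatial.transform import Rotation as Ro
def proj(ci,X,fish):
    c=np.atleast_2d(X)@ci['R'].T+ci['t']; K=ci['camera_matrix']
    if not fish:
        uv=c[:,:2]/c[:,2:]
    else:
        r=np.linalg.norm(c[:,:2],axis=1,keepdims=True); th=np.arctan2(r,c[:,2:]); uv=c[:,:2]/np.maximum(r,1e-9)*th
    return uv*K[0,0]+K[:2,2]
def ray(ci,uv,fish=False):
    K=ci['camera_matrix']; d=(np.asarray(uv,float)-K[:2,2])/K[0,0]
    if fish:
        th=np.linalg.norm(d); v=np.r_[d/max(th,1e-9)*np.sin(th),np.cos(th)]
    else: v=np.r_[d,1]
    return -ci['R'].T@ci['t'], ci['R'].T@(v/np.linalg.norm(v))
def atz(ci,uv,z,fish=False):
    C,d=ray(ci,uv,fish); return C+d*(z-C[2])/d[2]
E
python3 - <<'E'
from station import eyes
from h import *
T=eyes.camera_info('top');S=eyes.camera_info('side')
for n,i in (('top',T),('side',S),('w',eyes.camera_info('wrist'))): print(n,-i['R'].T@i['t'])
cr=lambda x,y,c0,r0,k=5:np.array([(x+.5)/k-.5+c0,(y+.5)/k-.5+r0])
P=lambda x,y:cr(x,y,160,110)
print('ring',atz(T,P(477,212),.195)); print('sq',atz(T,P(376,208),.18))
for p in [(323,135),(643,140),(625,293),(306,278)]: print(atz(T,P(*p),.195))
print('pad corners',[atz(T,P(*p),.065).round(3) for p in [(452,520),(546,530),(535,640),(436,630)]])
print('base bottom',[atz(T,P(*p),.0).round(3) for p in [(143,398),(685,462)]])
G=lambda x,y:cr(x,y,325,195)
print('handle top',[atz(T,G(x-400,y),.148).round(3) for x,y in [(737,124),(782,128),(774,174),(735,172)]])
print('collar',[atz(T,G(x-400,y),.068).round(3) for x,y in [(678,120),(670,185),(735,193)]])
print('blue top',atz(T,G(165,195),.1), atz(T,G(60,60),.1))
print('stand',[atz(T,G(x-400,y),.06).round(3) for x,y in [(635,83),(776,92),(773,232),(630,223)]])
E
```

```text
top [ 0.41641942 -0.01814563  1.12508763]
side [0.30606667 0.66544954 0.87663905]
w [ 0.303306   -0.55202413  0.38391222]
ring [0.64674999 0.01049694 0.195     ]
sq [0.65350661 0.06333937 0.18      ]
[0.6887087  0.08918381 0.195     ]
[ 0.68311214 -0.07501042  0.195     ]
[ 0.60339445 -0.06395411  0.195     ]
[0.6138858 0.0977369 0.195    ]
pad corners [array([0.5  , 0.031, 0.065]), array([ 0.494, -0.023,  0.065]), array([ 0.432, -0.015,  0.065]), array([0.438, 0.04 , 0.065])]
base bottom [array([0.582, 0.221, 0.   ]), array([ 0.538, -0.107,  0.   ])]
handle top [array([ 0.473, -0.342,  0.148]), array([ 0.47 , -0.365,  0.148]), array([ 0.447, -0.359,  0.148]), array([ 0.448, -0.339,  0.148])]
collar [array([ 0.48 , -0.335,  0.068]), array([ 0.444, -0.329,  0.068]), array([ 0.439, -0.364,  0.068])]
blue top [ 0.43860427 -0.26215091  0.1       ] [ 0.51285399 -0.20859735  0.1       ]
stand [array([ 0.502, -0.315,  0.06 ]), array([ 0.496, -0.394,  0.06 ]), array([ 0.417, -0.387,  0.06 ]), array([ 0.423, -0.307,  0.06 ])]
```

```bash
cat >> h.py <<'E'
def Rdown(yaw):
    x=np.array([np.cos(yaw),np.sin(yaw),0]); z=np.array([0,0,-1.]); return np.c_[x,np.cross(z,x),z]
E
python3 - <<'E'
from station import manip, sensors, eyes, job
from h import *
import pickle
y=-.125
W=[]
manip.gripper_close(20)
manip.reach([.50,.03,.36],Rdown(y))
for k,(p) in enumerate([[.50,.03,.36],[.45,-.045,.28]]):
    if k: manip.move_l(p,rate=.2)
    ci=eyes.camera_info('wrist'); im=eyes.read_camera('wrist'); W.append((ci,im))
    cv2.imwrite(f'pics/w{k}.png',im[:,:,::-1])
pickle.dump(W,open('W.pkl','wb'))
o=sensors.get_obs(); print(o['clock'],o['joint_pos'],o['eef_pos'],o['wrist_force'],o['opening'])
E
```

```text
5.7667 [-1.02306735e-01 -6.45815901e-03  1.87021747e+00  3.55109836e-04
  1.27599553e+00  1.59341674e+00] [ 0.45117443 -0.04468143  0.28103436] [-0.79918452 -0.92568356 -0.01152701] 0.0003124790474885072
```

View pics/w0.png

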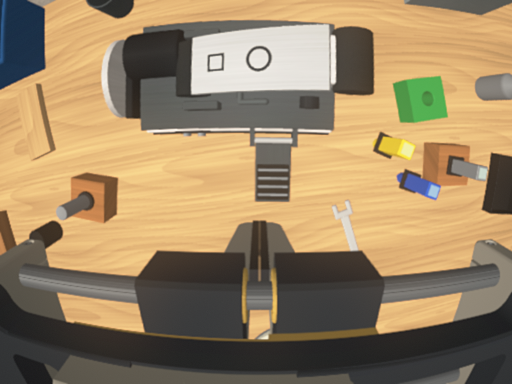

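View pics/w1.png

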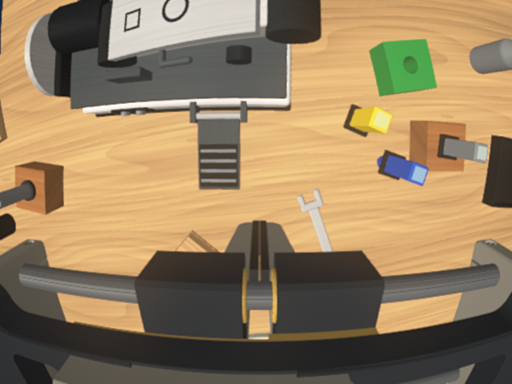

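```bash
python3 - <<'E'
from h import *
import pickle
W=pickle.load(open('W.pkl','rb'))
z=lambda im,r,c,h,w,k: cv2.resize(im[r:r+h,c:c+w],None,fx=k,fy=k,interpolation=cv2.INTER_CUBIC)[:,:,::-1]
a=W[0][1];b=W[1][1]
cv2.imwrite('pics/d.png',z(a,15,175,90,200,4))
cv2.imwrite('pics/e.png',np.hstack([z(a,120,240,90,65,6),z(b,90,180,110,75,5)[:540]]))
s=np.load('side.npy');cv2.imwrite('pics/f.png',np.hstack([z(s,115,145,130,160,4)]))
E
```

```text
(no output)
```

View pics/d.png

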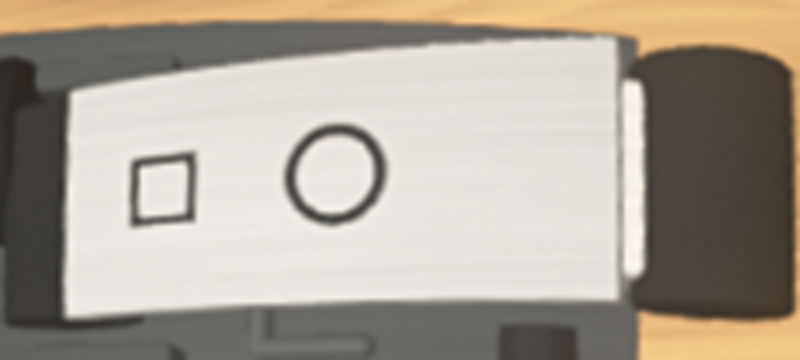

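View pics/e.png

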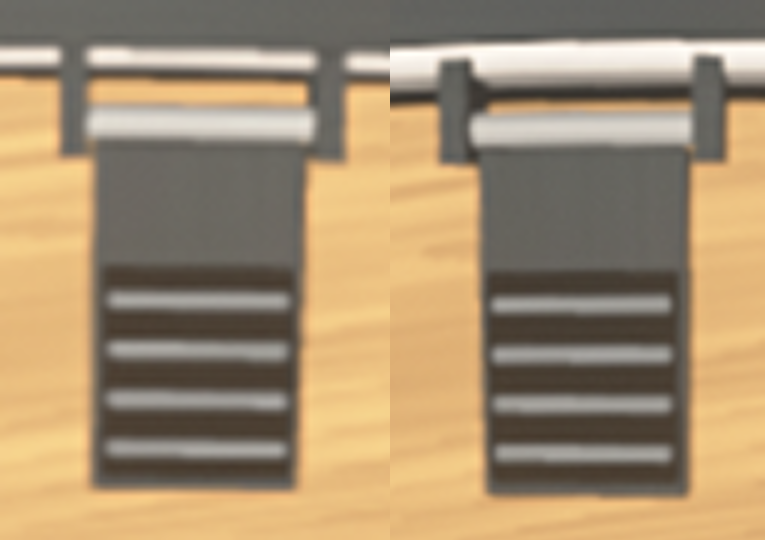

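View pics/f.png

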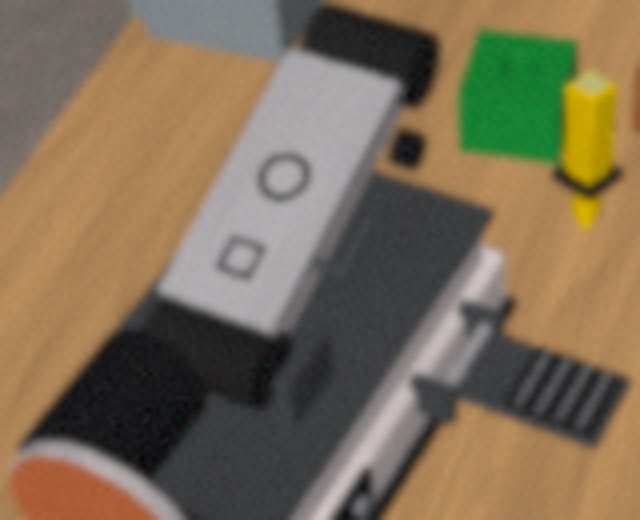

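```bash
cat > fit.py <<'E'
from station import eyes
from h import *
import pickle
W=pickle.load(open('W.pkl','rb'))
T=(eyes.camera_info('top'),0);S=(eyes.camera_info('side'),0);A=(W[0][0],1);B=(W[1][0],1)
up=lambda L,k,c,r:np.array([[(x+.5)/k-.5+c,(y+.5)/k-.5+r] for x,y in L])
# order: far-low, far-up, near-up, near-low, ring, sq
obs=[(A,up([(72,92),(617,38),(620,299),(66,317),(336,174),(163,189)],4,175,15),1),
 (T,up([(323,135),(643,140),(625,293),(306,278),(477,212),(376,208)],5,160,110),1),
 (S,up([(162,290),(293,50),(402,90),(275,333),(285,177),(241,258)],4,145,115),1)]
def plat(p):
    R=Ro.from_euler('ZX',[p[3],-p[4]]).as_matrix()  # lower end at +y
    c,dx=p[5],p[6]
    M=np.array([[dx+.039,c,0],[dx+.039,c-.176,0],[dx-.039,c-.176,0],[dx-.039,c,0],[0,0,0],[0,.057,0]])
    return M@R.T+p[:3],R
def run(f,x0,obs,sel=None):
    def res(p):
        X=f(p)[0]; return np.concatenate([((proj(c[0],X,c[1])-u)*w).ravel() for c,u,w in obs])
    s=least_squares(res,x0,loss='soft_l1'); cov=np.linalg.pinv(s.jac.T@s.jac)
    print(np.round(s.x,4),'sd',np.round(np.sqrt(np.diag(cov)),4))
    for c,u,w in obs: print(np.round(proj(c[0],f(s.x)[0],c[1])-u,1).tolist())
    return s.x
if __name__=='__main__':
    x0=[.647,.01,.195,-.125,.25,.09,0]
    p=run(plat,x0,obs); run(plat,x0,obs[:2]); run(plat,x0,obs[1:]); run(plat,x0,[obs[0],obs[2]])
    def pad(p):
        R=Ro.from_euler('ZY',[p[3],p[4]]).as_matrix()
        M=np.array([[.03,.027,0],[.03,-.027,0],[-.03,-.027,0],[-.03,.027,0]])
        return M@R.T+p[:3],R
    ob=[(A,up([(105,266),(295,266),(293,482),(103,482)],6,240,120),1),
        (B,up([(490-390,270),(680-390,270),(682-390,487),(490-390,486)],5,180,90),1)]
    print('pad');q=run(pad,[.466,.008,.065,-.125,0],ob)
    ob+=[(T,up([(452,520),(546,530),(535,640),(438,630)],5,160,110),.7)]
    q=run(pad,[.466,.008,.065,-.125,0],ob)
    R=pad(q)[1]; print('press pt',q[:3]-.005*R[:,0])
E
python3 fit.py
```

```text
[ 6.470e-01  1.000e-02  1.973e-01 -1.329e-01  3.354e-01  9.260e-02
 -4.000e-04] sd [0.0009 0.0008 0.0017 0.0074 0.0179 0.001  0.001 ]
[[-0.3, 0.1], [0.3, 0.4], [0.2, 0.7], [0.1, 0.5], [0.2, 0.3], [0.4, 0.3]]
[[0.3, 0.0], [-0.0, -0.1], [0.1, -0.0], [-0.2, 0.1], [0.2, -0.3], [0.1, -0.1]]
[[-1.6, 0.2], [-1.4, 0.1], [-0.9, -1.5], [-1.2, -0.2], [-0.8, 0.5], [-0.5, 0.3]]
[ 6.476e-01  1.030e-02  1.960e-01 -1.319e-01  3.326e-01  9.230e-02
 -2.000e-04] sd [0.0012 0.0008 0.0037 0.008  0.0257 0.0011 0.0011]
[[-0.2, -0.2], [-0.0, 0.1], [-0.1, 0.2], [0.2, 0.1], [-0.1, 0.1], [0.2, 0.2]]
[[0.3, -0.1], [-0.0, -0.2], [0.2, -0.2], [-0.2, -0.0], [0.1, -0.4], [-0.1, -0.2]]
[ 0.6459  0.0095  0.1977 -0.1341  0.3301  0.0929 -0.0011] sd [0.0015 0.0015 0.002  0.0139 0.0254 0.0017 0.0018]
[[0.3, 0.5], [0.1, 0.6], [0.2, 0.7], [-0.3, 0.7], [0.3, 0.1], [0.2, 0.2]]
[[-1.1, 0.1], [-0.7, 0.2], [-0.2, -1.4], [-0.6, -0.2], [-0.3, 0.3], [-0.0, 0.1]]
[ 6.471e-01  9.900e-03  1.972e-01 -1.325e-01  3.351e-01  9.260e-02
 -5.000e-04] sd [0.001  0.0009 0.0019 0.0084 0.0205 0.0011 0.0011]
[[-0.3, 0.1], [0.3, 0.4], [0.2, 0.7], [0.2, 0.5], [0.2, 0.1], [0.4, 0.3]]
[[-1.6, 0.2], [-1.4, 0.1], [-0.9, -1.5], [-1.2, -0.2], [-0.8, 0.5], [-0.5, 0.3]]
pad
[ 0.4701  0.0086  0.0646 -0.1298  0.1406] sd [0.0009 0.0007 0.0043 0.0151 0.1558]
[[-0.3, -0.1], [0.4, 0.2], [0.3, -0.1], [-0.1, -0.2]]
[[-0.1, 0.5], [0.2, 0.0], [-0.3, -0.2], [-0.0, -0.1]]
[ 0.4696  0.0087  0.0627 -0.1297  0.1241] sd [0.0009 0.0006 0.0041 0.0147 0.1482]
[[-0.3, 0.1], [0.3, 0.3], [0.2, -0.1], [-0.1, -0.2]]
[[0.1, 0.8], [0.2, 0.3], [-0.2, -0.2], [0.3, 0.0]]
[[-0.2, -0.7], [-0.2, -0.6], [-0.4, -1.7], [-0.1, -1.9]]
press pt [0.46466489 0.009349   0.06332766]
```

```bash
python3 - <<'E'
from station import manip, sensors, eyes, job
from h import *
P=np.array([.4645,.0093,.075]); R=Rdown(-.13)
manip.move_l(P+[0,0,.05],R,rate=.25); manip.move_l(P,rate=.12)
b=sensors.get_obs(); f0=b['wrist_force']; print(b['clock'],f0)
z=.075; hit=False
while z>.036:
    z-=.003 if z>.05 else .0015
    manip.move_l([P[0],P[1],z],rate=.05)
    o=sensors.get_obs(); f=o['wrist_force']-f0
    print(round(z,4),o['eef_pos'].round(4)[2],f.round(1),round(o['clock'],2))
    if f[2]>20: break
E
```

```text
7.1417 [ 0.15431789  0.53729687 -0.1041387 ]
0.072 0.0725 [ 0.4 -0.8 -0.2] 7.39
0.069 0.0689 [-0.6  0.5  0.4] 7.64
0.066 0.0658 [-1.4 -0.5  0.6] 7.89
0.063 0.0628 [-0.8  0.1  0.1] 8.14
0.06 0.0598 [-0.6  0.  -0. ] 8.39
0.057 0.0568 [ 0.3 -0.4  0.1] 8.64
0.054 0.0538 [ 0.1 -0.1 -0.1] 8.89
0.051 0.0508 [-0.7  0.4  0.5] 9.14
0.048 0.0478 [-0.3 -1.2 -0.4] 9.39
0.0465 0.0464 [-0.5 -0.  -0.2] 9.64
0.045 0.0449 [ 0.  -0.3 -0.1] 9.89
0.0435 0.0434 [ 0.3 -0.7 -0.7] 10.14
0.042 0.0421 [ 0.  -0.6  3.1] 10.39
0.0405 0.0405 [-1.7  0.5  3.3] 10.64
0.039 0.0389 [-1.2 -0.8  3.5] 10.89
0.0375 0.0375 [-2.   0.6  5.3] 11.14
0.036 0.036 [-1.8  0.3  5.7] 11.39
```

```bash
python3 - <<'E'
from station import manip, sensors, eyes, job
from h import *
L=[]
for c in ['side','wrist']:
    im=eyes.read_camera(c)
    L.append(im)
    print(c)
a=cv2.resize(L[0][140:260,200:340],None,fx=4,fy=4,interpolation=cv2.INTER_CUBIC)
cv2.imwrite('pics/g.png',a[:,:,::-1]); cv2.imwrite('pics/g2.png',L[1][:,:,::-1])
p=proj(eyes.camera_info('side'),sensors.get_obs()['eef_pos'],0)[0];print((p-[200,140])*4, sensors.get_obs()['eef_pos'])
E
```

```text
side
wrist
[346.96889863 316.39735961] [0.46436606 0.00933715 0.0360438 ]
```

View pics/g.png

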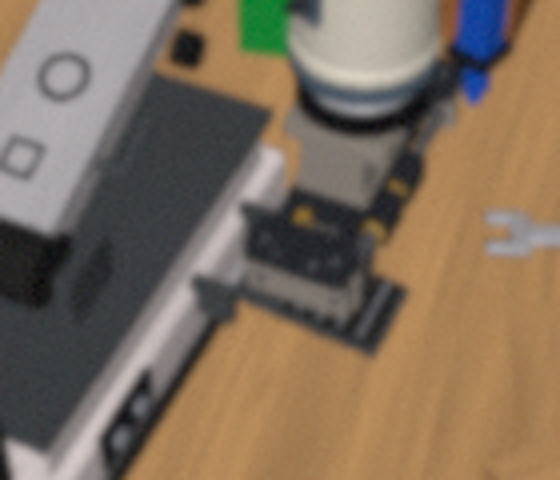

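View pics/g2.png

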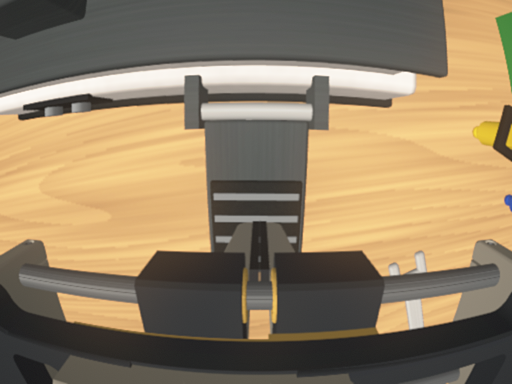

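```bash
python3 - <<'E'
from station import eyes
from h import *
import pickle
ci=eyes.camera_info('wrist'); C=-ci['R'].T@ci['t']; print('cam',C)
W=pickle.load(open('W.pkl','rb'))
def w(ci,a,b,L):
    for z in np.arange(.02,.1,.01):
        A=atz(ci,a,z,1);B=atz(ci,b,z,1); print(round(z,2),round(np.linalg.norm(A-B)*1e3,1),A.round(3),end=';')
    print(L)
w(ci,(211,181),(302,181),54)
w(ci,(207,180),(306,180),60)
up=lambda x,y,k,c,r:((x+.5)/k-.5+c,(y+.5)/k-.5+r)
w(W[0][0],up(93,488,6,240,120),up(297,488,6,240,120),60)
w(W[1][0],up(487-390,492,5,180,90),up(689-390,492,5,180,90),60)
w(W[1][0],up(487-390,270,5,180,90),up(689-390,270,5,180,90),60)
E
```

```text
cam [ 5.31345309e-01 -2.74912503e-04  2.28261547e-01]
0.02 65.4 [0.496 0.039 0.02 ];0.03 62.2 [0.498 0.037 0.03 ];0.04 59.1 [0.5   0.035 0.04 ];0.05 56.0 [0.501 0.033 0.05 ];0.06 52.8 [0.503 0.031 0.06 ];0.07 49.7 [0.505 0.03  0.07 ];0.08 46.5 [0.506 0.028 0.08 ];0.09 43.4 [0.508 0.026 0.09 ];54
0.02 71.2 [0.498 0.042 0.02 ];0.03 67.8 [0.499 0.04  0.03 ];0.04 64.3 [0.501 0.038 0.04 ];0.05 60.9 [0.502 0.036 0.05 ];0.06 57.5 [0.504 0.034 0.06 ];0.07 54.1 [0.506 0.032 0.07 ];0.08 50.7 [0.507 0.03  0.08 ];0.09 47.3 [0.509 0.028 0.09 ];60
0.02 63.1 [0.43  0.044 0.02 ];0.03 61.9 [0.432 0.044 0.03 ];0.04 60.7 [0.435 0.043 0.04 ];0.05 59.5 [0.437 0.043 0.05 ];0.06 58.3 [0.44  0.043 0.06 ];0.07 57.2 [0.443 0.042 0.07 ];0.08 56.0 [0.445 0.042 0.08 ];0.09 54.8 [0.448 0.041 0.09 ];60
0.02 64.2 [0.433 0.052 0.02 ];0.03 62.8 [0.435 0.049 0.03 ];0.04 61.4 [0.437 0.047 0.04 ];0.05 59.9 [0.439 0.045 0.05 ];0.06 58.5 [0.441 0.042 0.06 ];0.07 57.1 [0.443 0.04  0.07 ];0.08 55.7 [0.445 0.038 0.08 ];0.09 54.3 [0.446 0.035 0.09 ];60
0.02 62.5 [0.503 0.041 0.02 ];0.03 61.2 [0.503 0.038 0.03 ];0.04 59.8 [0.503 0.036 0.04 ];0.05 58.4 [0.504 0.034 0.05 ];0.06 57.0 [0.504 0.032 0.06 ];0.07 55.6 [0.504 0.03  0.07 ];0.08 54.3 [0.505 0.028 0.08 ];0.09 52.9 [0.505 0.026 0.09 ];60
```

```bash
python3 - <<'E'
from station import manip, sensors, eyes, job
from h import *
z=.036
while z>.015:
    z-=.002 if z>.027 else .0015
    manip.move_l([.4645,.0093,z],rate=.05)
    o=sensors.get_obs(); f=o['wrist_force']
    print(round(z,4),o['eef_pos'].round(4)[2],f.round(1),round(o['clock'],2))
    if f[2]>16: break
im=eyes.read_camera('wrist');cv2.imwrite('pics/i.png',im[:,:,::-1])
E
```

```text
0.034 0.034 [-1.1  0.2  6. ] 11.74
0.032 0.0321 [-2.4  0.6  7. ] 11.99
0.03 0.0302 [-1.3  0.2  7. ] 12.24
0.028 0.0282 [-2.4  0.5  8.8] 12.49
0.026 0.0263 [-1.5  1.5  8.4] 12.74
0.0245 0.0249 [-2.2 -0.1 10.3] 12.99
0.023 0.0236 [-2.  -0.4 11.4] 13.24
0.0215 0.023 [-5.9 -0.2 25.4] 13.49
```

View pics/i.png

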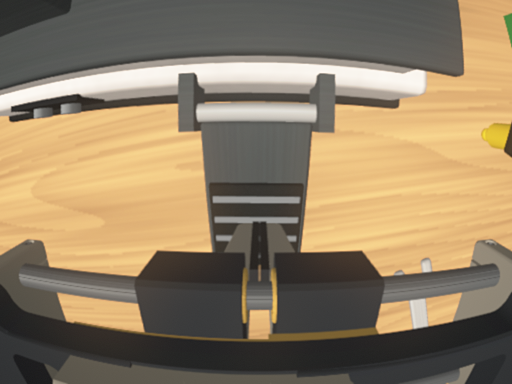

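```bash
python3 - <<'E'
from station import manip, sensors, eyes, job
from h import *
import pickle
manip.pause(.6); print(sensors.get_obs()['wrist_force'])
manip.move_l([.4645,.0093,.06],rate=.12)
manip.move_l([.4645,.0093,.22],rate=.25)
ci0=eyes.camera_info('wrist'); im0=eyes.read_camera('wrist'); cv2.imwrite('pics/j.png',im0[:,:,::-1])
manip.ungrasp()
manip.reach([.46,-.38,.26],Rdown(1.44))
ci=eyes.camera_info('wrist'); im=eyes.read_camera('wrist'); cv2.imwrite('pics/k.png',im[:,:,::-1])
pickle.dump([(ci0,im0),(ci,im)],open('W2.pkl','wb'))
for n in ('gauge','stand_a'):
  for d in eyes.cut_out('wrist',n): print(n,d['p'],d['centre'],d['mask'].sum())
o=sensors.get_obs();print(o['clock'],o['joint_pos'],o['eef_pos'],o['opening'])
# IK at final
for yaw in (1.44,1.44-np.pi,-.13,-.13+np.pi):
  for t in (.333,):
    n=Ro.from_euler('ZX',[-.132,-t]).as_matrix()[:,2]; x=np.array([np.cos(yaw),np.sin(yaw),0]); x-=n*(x@n); x/=np.linalg.norm(x)
    R=np.c_[x,np.cross(-n,x),-n]; print(yaw,manip.inverse_kinematics(np.array([.647,.01,.197])+n*.09,R),manip.inverse_kinematics(np.array([.647,.01,.197])+n*.19,R))
E
```

```text
[-4.71269453 -0.3547371  26.33625568]
gauge 0.91 [73.5, 225.1] 1175
gauge 0.79 [155.1, 257.9] 852
gauge 0.63 [29.6, 278.2] 1206
stand_a 0.91 [100.0, 346.5] 3698
stand_a 0.6 [138.0, 256.5] 2661
18.95 [-6.92129978e-01  2.51857650e-01  1.61876070e+00  9.33398210e-05
  1.27103209e+00 -5.61795633e-01] [ 0.46023382 -0.37950592  0.25999726] 0.09179852000893621
1.44 [ 0.237445    0.39890307  1.41151721 -0.31169577  1.46093903  0.42290507] [ 0.28103955  0.37663233  1.24679331 -0.30509668  1.65219722  0.40733269]
-1.7015926535897932 [ 0.237445    0.39890307  1.41151721 -0.31169577  1.46093903 -2.71868758] [ 0.28103955  0.37663233  1.24679331 -0.30509668  1.65219722 -2.73425996]
-0.13 [ 0.237445    0.39890307  1.41151721 -0.31169577  1.46093903  1.99308491] [ 0.28103955  0.37663233  1.24679331 -0.30509668  1.65219722  1.97751253]
3.0115926535897932 [ 0.237445    0.39890307  1.41151721 -0.31169577  1.46093903 -1.14850775] [ 0.28103955  0.37663233  1.24679331 -0.30509668  1.65219722 -1.16408013]
```

View pics/j.png

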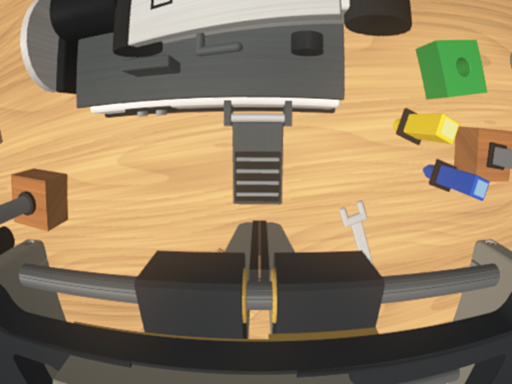

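View pics/k.png

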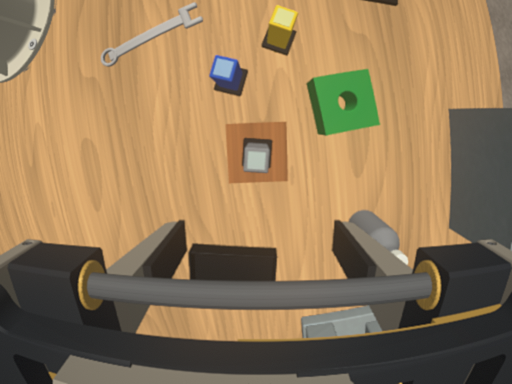

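```bash
python3 - <<'E'
from h import *
import pickle
W=pickle.load(open('W2.pkl','rb')); im=W[1][1]
a=cv2.resize(im[110:195,215:300],None,fx=7,fy=7,interpolation=cv2.INTER_CUBIC)
cv2.imwrite('pics/l.png',a[:,:,::-1])
E
```

```text
(no output)
```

View pics/l.png

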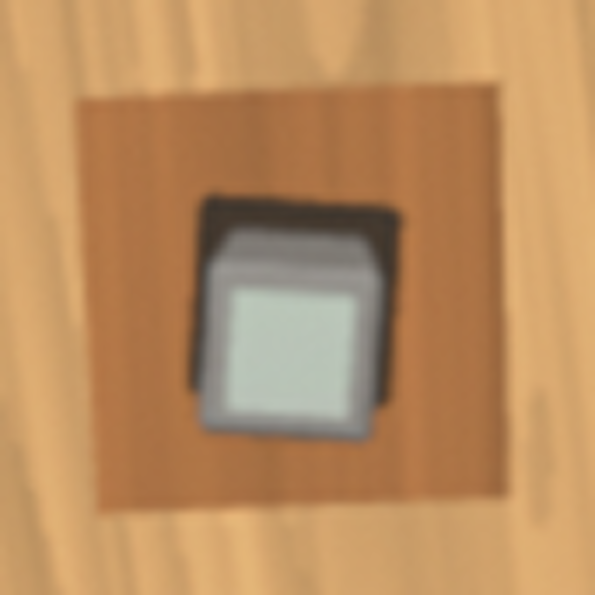

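```bash
python3 - <<'E'
from h import *
import pickle
ci=pickle.load(open('W2.pkl','rb'))[1][0]
u=lambda x,y:((x+.5)/7-.5+215,(y+.5)/7-.5+110)
for nm,L,z in (('h',[(210,265),(380,275),(370,438),(200,432)],.148),('top',[(232,288),(357,293),(350,418),(223,412)],.148),('c',[(207,200),(400,212),(385,402),(192,388)],.068),('st',[(78,98),(500,85),(510,497),(98,512)],.06)):
    P=np.array([atz(ci,u(*p),z,1) for p in L]); d=(P[1]-P[0]+P[2]-P[3])/2; e=(P[0]-P[3]+P[1]-P[2])/2
    print(nm,P.mean(0).round(4),np.linalg.norm(d)*1e3,np.linalg.norm(e)*1e3,'yaws',np.arctan2(d[1],d[0]),np.arctan2(e[1],e[0])-np.pi/2)
E
```

```text
h [ 0.4617 -0.3499  0.148 ] 25.013255899224625 24.525065034252183 yaws -0.17904437558047936 -0.19263967151487016
top [ 0.4618 -0.3499  0.148 ] 18.528299837751387 18.500645411114878 yaws -0.1757302648197146 -0.19610899117420022
c [ 0.462  -0.3497  0.068 ] 35.783010572420054 35.349328597999 yaws -0.19942928228578893 -0.21055931987471688
st [ 0.4619 -0.3501  0.06  ] 79.18141798128127 79.06068710031747 yaws -0.09772543330498082 -0.09597011578531145
```

```bash
python3 - <<'E'
from station import manip, sensors, eyes, job
from h import *
import pickle
R=Rdown(np.pi/2-.19)
manip.reach([.462,-.350,.20],R)
manip.move_l([.462,-.350,.086],rate=.12)
print(sensors.get_obs()['wrist_force'])
manip.gripper_close(25); o=sensors.get_obs(); print(o['opening'],o['wrist_force'],o['eef_pos'])
manip.move_l([.462,-.350,.15],rate=.12)
manip.move_l([.462,-.350,.33],rate=.25)
o=sensors.get_obs(); print(o['clock'],o['opening'],o['wrist_force'],o['moment'],o['eef_pos'])
W=[]
for c in ('side','top','wrist'):
    ci=eyes.camera_info(c); im=eyes.read_camera(c); W.append((ci,im)); cv2.imwrite(f'pics/m_{c}.png',im[:,:,::-1])
pickle.dump(W,open('W3.pkl','wb'))
E
```

```text
[-0.21495843 -0.29424916  0.83364267]
0.02606589874426341 [-0.78875019  0.06532741 -1.16274293] [ 0.46184609 -0.34992416  0.08586388]
22.9833 0.02580659867928497 [ 0.00576522 -0.53546203 -2.79012229] [ 0.00474253 -0.0621149  -0.04900218] [ 0.46130702 -0.34943599  0.32803572]
```

View pics/m_side.png

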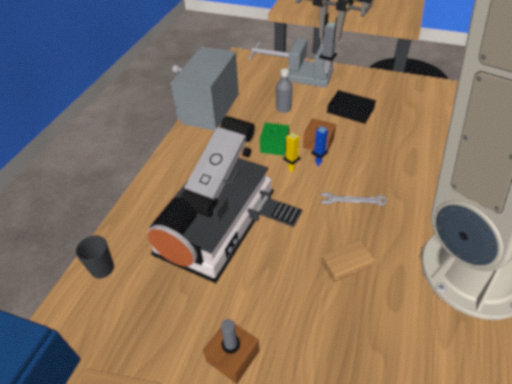

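View pics/m_wrist.png

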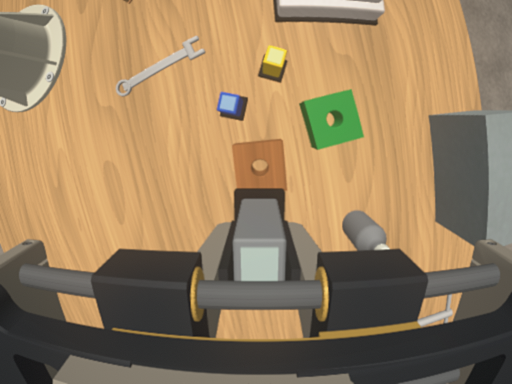

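```bash
python3 - <<'E'
from h import *
import pickle
W=pickle.load(open('W3.pkl','rb')); ci,im=W[0]
for p in ([.4618,-.3498,.328],[.4618,-.3498,.328-.076],[.4618,-.3498,.328-.076+.138],[.4618,-.3498,.328-.076+.054]): print((proj(ci,p,0)[0]-[290,0])*6+2.5)
a=cv2.resize(im[0:95,290:365],None,fx=6,fy=6,interpolation=cv2.INTER_CUBIC)
cv2.imwrite('pics/n.png',a[:,:,::-1])
E
```

```text
[229.28823462 286.95317164]
[212.62122793 440.31325954]
[244.19079228 149.82851606]
[224.2922795  332.92304074]
```

View pics/n.png

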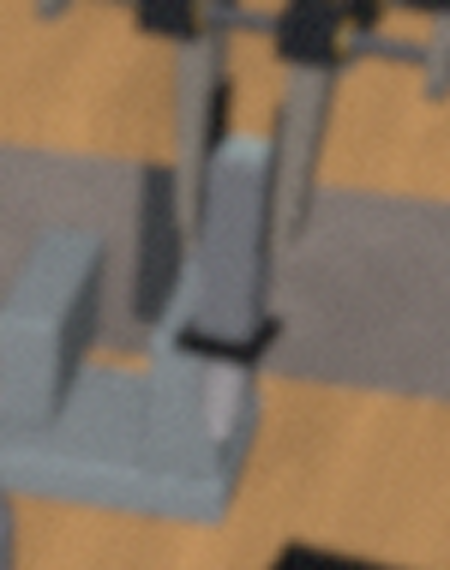

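```bash
cat >> h.py <<'E'
SP=np.array([.6471,.0101,.1970]); YAW=-.1325; TILT=.3335
def fin(sp=SP,yaw=YAW,tilt=TILT):
    P=Ro.from_euler('ZX',[yaw,-tilt]).as_matrix(); n=P[:,2]
    return np.c_[P[:,1],np.cross(-n,P[:,1]),-n],n
E
python3 - <<'E'
from station import manip, sensors, eyes, job
from h import *
import pickle
manip.move_l([.50,-.30,.43],rate=.3)
R,n=fin()
manip.reach(SP+n*(.076+.09)+[0,-.03,.06],R)
manip.move_l(SP+n*(.076+.05),R,rate=.2)
manip.pause(.3)
o=sensors.get_obs(); print(o['clock'],o['opening'],o['wrist_force'],o['eef_pos'],SP+n*.126); print((o['orientation']-R).round(4))
W=[]
for c in ('side','top','wrist'):
    ci=eyes.camera_info(c); im=eyes.read_camera(c); W.append((ci,im)); cv2.imwrite(f'pics/o_{c}.png',im[:,:,::-1])
pickle.dump((W,o),open('W4.pkl','wb'))
s=W[0][1]; a=cv2.resize(s[85:215,150:290],None,fx=4,fy=4,interpolation=cv2.INTER_CUBIC); cv2.imwrite('pics/p.png',a[:,:,::-1])
E
```

```text
26.05 0.025886470991892785 [-0.27870788  0.10009977 -1.9171962 ] [0.65294257 0.05090163 0.31711091] [0.65254917 0.05098484 0.3160577 ]
[[ 0.0007 -0.      0.0014]
 [ 0.0001 -0.0002  0.0003]
 [ 0.0005  0.0015 -0.0002]]
```

View pics/p.png

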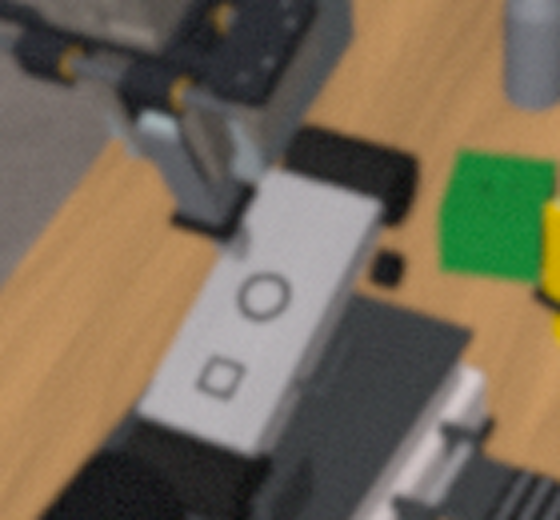

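View pics/o_wrist.png

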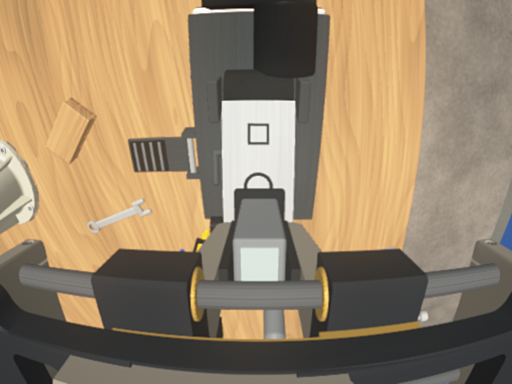

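View pics/o_top.png

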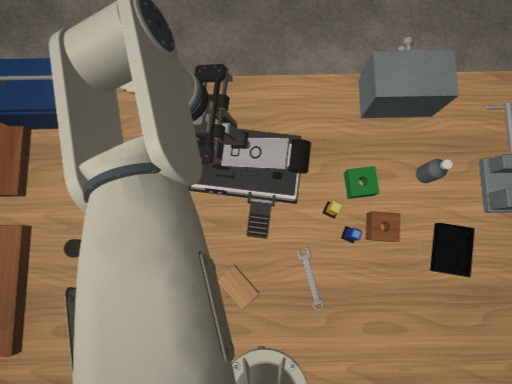

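```bash
python3 - <<'E'
from h import *
import pickle
W,o=pickle.load(open('W4.pkl','rb')); im=W[2][1]
a=cv2.resize(im[90:230,200:320],None,fx=5,fy=5,interpolation=cv2.INTER_CUBIC)[:600]
cv2.imwrite('pics/q.png',a[:,:,::-1])
E
```

```text
(no output)
```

View pics/q.png

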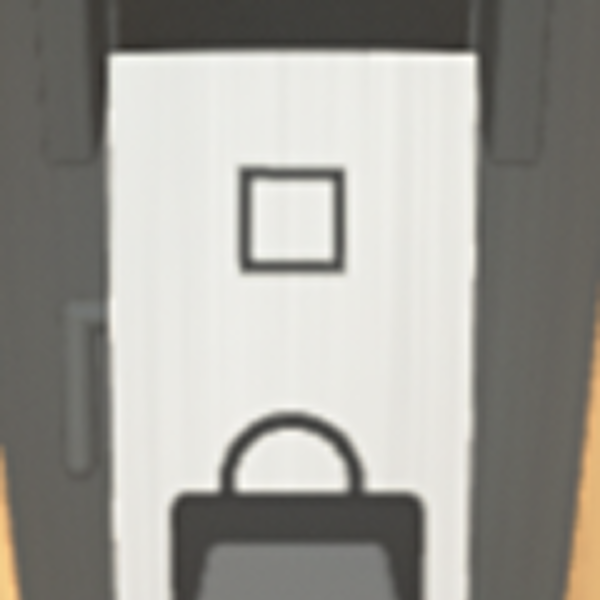

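```bash
cat > fit2.py <<'E'
from fit import *
W4,o4=pickle.load(open('W4.pkl','rb')); Wc=(W4[2][0],1)
def M(p):
    R=Ro.from_euler('ZX',[p[3],-p[4]]).as_matrix(); c,dx=p[5],p[6]
    L=np.array([[dx+.039,c,0],[dx-.039,c,0],[0,.057,0],[0,.016,0],[dx-.039,p[7],0],[dx+.039,p[8],0]])
    return L@R.T+p[:3]
u4=up([(478,53),(108,52),(293,220),(291,411),(115,590),(471,590)],5,200,90)
def res(p,use,cam):
    r=[]
    if 'w' in use: r+=[((proj(Wc[0],M(p),1)-u4)).ravel()]
    for k,b in zip('ATS',obs):
        if k in use:
            d=proj(b[0][0],plat(p)[0],b[0][1])-b[1]
            if cam: d=d-d.mean(0)*.7
            r.append(d.ravel())
    return np.concatenate(r)
for use in ('wATS','wA','wAT','wS','wT','wAS'):
  for cam in (0,1):
    s=least_squares(res,[.647,.01,.197,-.132,.333,.0925,0,-.03,-.03],args=(use,cam),loss='soft_l1',x_scale=[.01]*9)
    sd=np.sqrt(np.diag(np.linalg.pinv(s.jac.T@s.jac)))
    print(use,cam,s.x[:7].round(4),sd[:5].round(4),round(s.cost,2))
    if use=='wATS' and not cam: print((proj(Wc[0],M(s.x),1)-u4).round(1).tolist())
# own tool-frame check: where is ring in the tool frame
R,n=fin(); tip=o4['eef_pos']+.076*o4['orientation'][:,2]
print('tip',tip)
E
python3 fit2.py
```

```text
wATS 0 [ 6.469e-01  9.800e-03  1.974e-01 -1.346e-01  3.362e-01  9.310e-02
 -1.000e-04] [0.0006 0.0007 0.0013 0.0057 0.0161] 5.86
[[-0.5, 0.3], [0.0, 0.4], [-0.2, -0.1], [0.1, -0.3], [0.3, -0.0], [-1.1, -0.0]]
wATS 1 [ 6.472e-01  1.010e-02  1.981e-01 -1.346e-01  3.376e-01  9.300e-02
 -2.000e-04] [0.0007 0.0009 0.0021 0.0056 0.0167] 3.07
wA 0 [ 0.6471  0.0101  0.1984 -0.135   0.3456  0.093  -0.    ] [0.0006 0.0008 0.0018 0.0063 0.0223] 0.93
wA 1 [ 0.6472  0.0105  0.1993 -0.1353  0.3488  0.0931  0.    ] [0.0007 0.0011 0.0025 0.0063 0.0236] 0.82
wAT 0 [ 0.647   0.01    0.198  -0.1346  0.3414  0.093   0.    ] [0.0006 0.0007 0.0016 0.0058 0.0188] 1.33
wAT 1 [ 0.6471  0.0104  0.1988 -0.1349  0.3441  0.093   0.    ] [0.0007 0.001  0.0023 0.0059 0.0199] 1.06
wS 0 [ 6.466e-01  8.700e-03  1.960e-01 -1.399e-01  3.240e-01  9.360e-02
 -3.000e-04] [0.0008 0.0012 0.002  0.0091 0.0287] 4.35
wS 1 [ 6.472e-01  1.020e-02  1.990e-01 -1.358e-01  3.279e-01  9.330e-02
 -2.000e-04] [0.0008 0.0016 0.0035 0.0085 0.0269] 2.26
wT 0 [ 6.469e-01  9.900e-03  1.980e-01 -1.354e-01  3.348e-01  9.330e-02
  2.000e-04] [0.0008 0.0011 0.0023 0.008  0.031 ] 0.87
wT 1 [ 6.471e-01  1.090e-02  2.004e-01 -1.348e-01  3.409e-01  9.300e-02
  2.000e-04] [0.0008 0.0017 0.0036 0.0077 0.0312] 0.45
wAS 0 [ 6.470e-01  9.700e-03  1.975e-01 -1.346e-01  3.369e-01  9.310e-02
 -1.000e-04] [0.0006 0.0007 0.0013 0.0061 0.0179] 5.62
wAS 1 [ 6.472e-01  1.010e-02  1.983e-01 -1.347e-01  3.388e-01  9.310e-02
 -2.000e-04] [0.0007 0.001  0.0022 0.006  0.0185] 2.88
tip [0.64976395 0.02626699 0.24528451]
```

```bash
python3 - <<'E'
from h import *
import pickle
W,o=pickle.load(open('W4.pkl','rb')); ci=W[0][0]; z=o['orientation'][:,2]; tip=o['eef_pos']+.076*z
for h in (0,.05,.058,.138):
    print(h,(proj(ci,tip-z*h,0)[0]-[150,85])*4+1.5, proj(W[2][0],tip-z*h,1)[0])
    for s in ((19,19),(19,-19),(-19,19),(-19,-19)) if h==.05 else ():
        print((proj(W[2][0],tip-z*h+o['orientation'][:,:2]@np.array(s)/1e3,1)[0]-[200,90])*5+2)
E
```

```text
0 [238.53181849 255.1025827 ] [258.3588636  196.92121537]
0.05 [214.14763269 208.2347799 ] [258.11684434 212.6324127 ]
[419.20988989 493.84437401]
[166.01661851 493.62480167]
[413.64552353 730.67664598]
[171.6813387  730.34170397]
0.058 [210.02280643 200.3066274 ] [258.06845452 215.78380133]
0.138 [164.88450069 113.54821646] [257.31542331 265.2696131 ]
```

```bash
sed -i 's/^SP=.*/SP=np.array([.647,.0101,.198]); YAW=-.1345; TILT=.338/' h.py; python3 - <<'E'
from station import manip, sensors, eyes, job
from h import *
import pickle
R,n=fin()
def F(k=8):
    L=[]
    for _ in range(k):
        manip.pause(.05); o=sensors.get_obs(); L.append(np.r_[o['wrist_force'],o['eef_pos'],o['clock']])
    L=np.array(L); return L[:,:3].mean(0),L[:,3:6].mean(0),L[:,:3].std(0),L[-1,6]
manip.move_l(SP+n*(.076+.012),R,rate=.08)
manip.pause(.2)
f0,e0,s0,c=F(16); print('base',f0,s0,'h',((e0-SP)@n-.076)*1e3,c)
rec=[]
for d in np.arange(.006,-.0121,-.0015):
    manip.move_l(SP+n*(.076+d),R,rate=.03)
    f,e,s,c=F(6); fn=(f-f0)@n; h=((e-SP)@n-.076)*1e3; rec.append((d,h,fn))
    print(round(d*1e3,1),round(h,2),round(fn,2),(f-f0).round(2),round(c,2))
    if fn>3.0: break
pickle.dump((f0,rec),open('rec.pkl','wb'))
E
```

```text
base [ 0.02101091 -0.07635821 -2.10085284] [0.58304822 0.36630205 0.61811498] h 12.12481223311744 27.8167
6.0 6.03 0.04 [ 0.14  0.34 -0.08] 28.47
4.5 4.51 0.2 [-0.45  0.31  0.12] 29.02
3.0 2.96 -0.45 [-0.3  -0.29 -0.36] 29.57
1.5 1.66 2.17 [-0.07  0.87  1.99] 30.12
0.0 0.07 2.49 [-0.27  1.11  2.26] 30.67
-1.5 -1.43 3.08 [-0.07  1.34  2.8 ] 31.22
```

```bash
python3 - <<'E'
from station import manip, sensors, eyes, job
from h import *
import pickle
R,n=fin(); f0,rec=pickle.load(open('rec.pkl','rb'))
manip.move_l(SP+n*(.076-.0025),R,rate=.03)
L=[]
for _ in range(40):
    manip.pause(.05); o=sensors.get_obs(); L.append(np.r_[o['wrist_force'],o['eef_pos']])
L=np.array(L); f=L[:,:3].mean(0)-f0
print(f,f@n,((L[:,3:].mean(0)-SP)@n-.076)*1e3,o['opening'],o['clock'],np.degrees(np.arccos(-o['orientation'][:,2]@n)))
for c in ('side','wrist'):
    im=eyes.read_camera(c); np.save('fin_'+c,im); ci=eyes.camera_info(c)
    if c=='side': a=cv2.resize(im[85:215,150:290],None,fx=4,fy=4,interpolation=cv2.INTER_CUBIC)
    else: a=cv2.resize(im[70:230,190:330],None,fx=4,fy=4,interpolation=cv2.INTER_CUBIC)[:600]
    cv2.imwrite(f'pics/r_{c}.png',a[:,:,::-1])
    tip=o['eef_pos']+.071*o['orientation'][:,2]; print(c,proj(ci,tip,c=='wrist'),proj(ci,SP,c=='wrist'))
E
```

```text
[0.2727345  1.44852405 3.48122214] 3.772374928861571 -2.4850975230565204 0.025931150703816665 33.4667 0.004274387896247501
side [[214.77817594 158.63592307]] [[215.06494269 159.14893292]]
wrist [[258.08246439 197.93060717]] [[258.04722177 197.27096521]]
```

View pics/r_side.png

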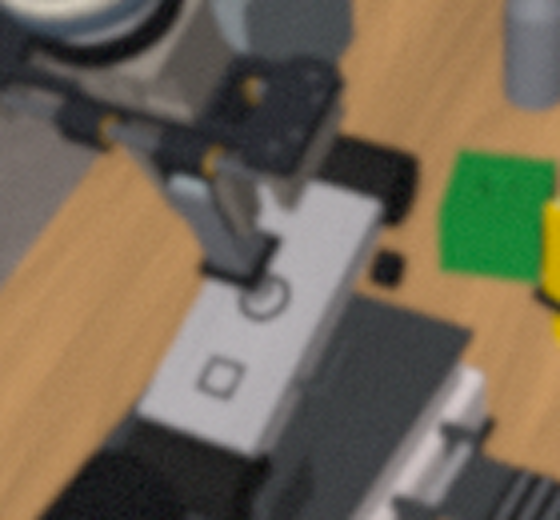

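View pics/r_wrist.png

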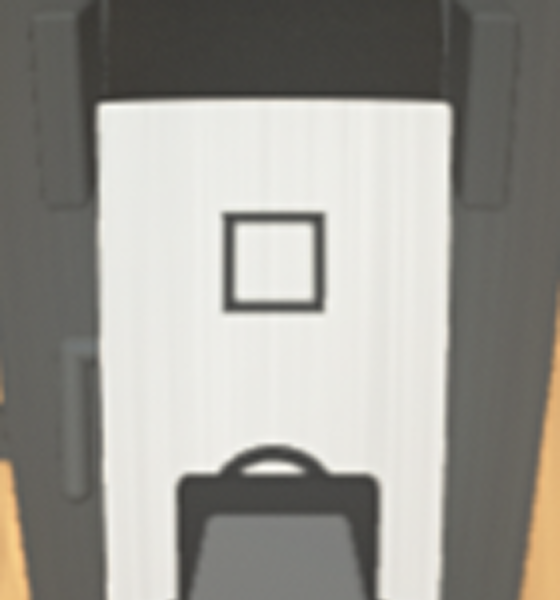

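```bash
python3 - <<'E'
from station import manip, sensors, eyes, job
print(sensors.get_obs()['clock']); print(job.hand_in())
E
```

```text
33.5667
the job is handed in; nothing more can be done
None
```

I handed the job in at 33.6 s. The gauge was still in the gripper, with its nose pressed into the ring on the platen.

- **Pedal:** I pressed it through about 20 mm to a hard stop, where the force jumped from 11 to 25 N. I held it 0.6 s at about 26 N and let it go; the picture afterwards showed it up again.
- **Gauge:** I gripped the square grey handle at 25 N and lifted it straight up out of its stand. I carried it high, over the raised end of the arm. The scriber was not touched.
- **Final hold:** The force change along the platen's normal was 3.8 N, against about 3.6 N for half way in. Contact came about 5 mm before the final position, so the nose should be about 5 mm in.
- **Squareness:** The tool's direction matches the fitted normal within 0.01°. The platen's tilt was fitted at about 19.4° (different camera pairs gave 18.6–20.0°).
- **Position:** The side picture shows the nose inside the ring. The wrist picture shows the gauge about 1 mm off centre sideways.

**Checks that disagreed:**
- The fingers met the pedal about 20 mm lower than expected, and in the pictures their ends sit about 20 mm short of the stated tool point. I went by force and pictures instead.
- The contact height on the platen was also about 2.5 mm off the vision estimate, and force settled that too.
- The collar hides the nose tip from the wrist camera, so its place in the ring rests on the side picture and the geometry.

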